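# Model house onto the drying stand

### The job

Pick up the model house with the yellow roof and stand it upright on top of the narrow bar of the wooden drying stand, centred on the bar and with its ridge running along the bar. Set it down gently, do not drop it, let go of it, and leave the two houses with dark red roofs where they are.

Things in the scene. Friction and masses are not known exactly. Their poses are not given: they have to be found in the camera images.
- house_yellow_mid (a point): The model house: white walls, dark windows, yellow gable roof. 100 mm long (x, along the ridge), 48 wide (y; no eaves beyond the walls), 64 high: walls to 40, then a 45-degree roof. Flat underside, 60 to 130 g. Point: its centre, 32 mm above its underside; z up. Starts standing loose on the table at any of three places. Can be gripped from above across its side walls; either end may lead along the bar.
- stand_top (a point): Centre of the flat top face of the drying stand's narrow bar, 70 mm above the table. The bar is light wood, 140 mm long (x axis), 34 mm wide (y), 18 mm thick, carried by two posts (centred 50 mm either side of the middle, 26 mm wide) on a darker wooden base 150 x 100 mm, 12 mm thick. The stand is fixed to the table; z is up.
- house_red_a_mid (a point): Another model house: white walls, dark windows, dark red gable roof. 100 mm long (x, along the ridge), 48 wide (y; no eaves beyond the walls), 64 high: walls to 40, then a 45-degree roof. Flat underside, 60 to 130 g. Point: its centre, 32 mm above its underside; z up. Starts standing loose on the table at any of three places. Bystander: leave it alone.
- house_red_b_mid (a point): Another model house: white walls, dark windows, dark red gable roof. 76 mm long (x, along the ridge), 48 wide (y; no eaves beyond the walls), 64 high: walls to 40, then a 45-degree roof. Flat underside, 60 to 130 g. Point: its centre, 32 mm above its underside; z up. Starts standing loose on the table at any of three places. Bystander: leave it alone.
Not all that is in view belongs to the job. What is shaped like the part that bears house_yellow_mid but blue, purple or turquoise is not meant.

How it is judged:
By the outcome, as a careful person would: the job done as asked, in the order asked, and still so for the second after the job is handed in, with the robot touching nothing.
It also fails if it takes over 30 s, if anything falls off the work surface, if the arm or the gripper's body presses on something with over 40 N, if the wrist force passes 120 N, or if a joint passes its speed limit or range.

### The arm

A 6-joint arm with a two-finger parallel gripper is mounted at the origin on the work surface. World frame = base frame: x ahead of the robot, y to its left, z up, the work surface at z = 0. Lengths are in m, angles in rad, forces in N, time in s.
With the tool pointing down it reaches from about 0.325 to 0.9 m from the base axis. Payload 6.1 kg.
Tool frame: the origin (TCP) lies at the very end of the fingers, on their centre line; the grasp point (between the pads) lies 19 mm behind it; x points along the fingers, y is the direction in which the jaws open and shut, and the axes are right-handed (so a half turn about x gives the same grasp; the last joint's range is limited). The gripper opens to 87 mm and grips with 3 to 60 N. Pads are 19 mm wide; open, the fingers measure 117 mm over their backs; the gripper's body (75 mm by 190 mm) begins 51 mm behind the grasp point.
Start: joints at [1.187, 0.22, 1.526, -0, 1.395, -0.126], TCP at [0.159, 0.604, 0.223] pointing down, gripper open.
Joint ranges: [-2.98, 2.98], [-0.91, 2.08], [0.09, 2.57], [-1.24, 4.39], [0.2, 2.65], [-2.68, 2.68]. Speed limits (rad/s): [2.57, 2.57, 3.01, 3.14, 3.14, 3.14].

### API

Orientations are given as a unit quaternion [x, y, z, w].
In Python, from station import r gives the robot as it stands.
- The arm moves only by the tool drive_tool, never from a script. Its argument "motion" is a list of rows, each an object of numbers: "x", "y", "z": the shift along the tool's x, y, z in mm; "twist": the turn about the tool's x in rad. In form: [{"x": .., "y": .., "z": .., "twist": ..}, ...]. A call has 1 to 10 rows; each row is the pose to reach, as a shift and turn from the pose measured when the call began, along the tool's axes at that moment; what a row does not reach only later rows make up. A row lasts 1/12 s, in which the tool goes at most 41.7 mm and 7.16 degrees, less where a joint would pass 70% of its speed; a pose out of reach is approached as far as the arm can. A call with a gripper value outside its range is refused whole. "hand" is the opening, from 0 (shut) to 1 (fully open), set as the call begins (left out, the last holds). The fingers move at their own pace and stop on an object; "grip_force" is the grip in N (left out, the last holds). Time passes only in rows, so rows that repeat a pose let the fingers close. It gives the time, the measured TCP pose, the force and the opening at its end, in the units of the state.
- r.observe(): the state, without advancing time (a new reading comes with each control period).
- r.snapshot(name): name is "side" or "top"; returns the picture (480x640x3 uint8, red, green, blue); there is no depth.
- r.camera_info(name): a dict with "fx", "fy", "cx", "cy" (pixels), "dist_coeffs" ([k1, k2, p1, p2, k3] as OpenCV has them; the pictures are not rectified), "cam_to_world" (4x4, takes a point from camera to world coordinates). Camera axes: x right, y up, looking along -z (the intrinsics and any distortion apply to the point x, -y, -z); pixel columns grow to the right and rows downward; lengths in m; the calibration is good to about 2 mm. A picture is of the moment at which its call begins. camera_info takes no time and is no camera call.
- r.close_job(): hands the job in, once; it reports no verdict.
The state is a dict: "t": time; "qpos": joint angles; "joint_velocities": joint speeds; "effort": joint torques, N m; "tool_pos": TCP position; "tool_rot": TCP orientation; "wrist_force": force on the tool from outside, world axes, zero at the start; "torque": the same for the moment, N m; "width": opening from 0.0 (shut) to 1.0 (fully open).
Only numpy, scipy, OpenCV 4.12 (cv2) and the standard library are available. Lean on these libraries where they do the work, as an engineer would, in place of code of your own. Each camera call takes 0.05 s, during which the arm holds its last target.

## Working session

There is one attempt and no reset: what is moved stays moved. The work goes in short steps, Python scripts to look and compute and a tool call to move; the robot and the scene stay as the last step left them, time stands still between calls to the robot, and variables do not carry over. Pictures are saved under pics/ and viewed, and the job is handed in when it is done.

Besides the shell and the picture viewer there is one more tool, called as name(argument=value, ...) on one line, values as JSON. drive_tool: Moves the arm, as the interface text tells. Its arguments: {"type":"object","properties":{"motion":{"type":"array","items":{"type":"object","properties":{"x":{"type":"number"},"y":{"type":"number"},"z":{"type":"number"},"twist":{"type":"number"}}}},"hand":{"type":"number"},"grip_force":{"type":"number"}},"required":["motion"]}

```bash
mkdir -p pics; ls
python3 - <<'E'
from station import r
import cv2,json
s=r.observe();print(s)
for n in("side","top"):
    im=r.snapshot(n);cv2.imwrite(f"pics/{n}0.png",im[:,:,::-1])
    c=r.camera_info(n);print(n,c)
E
```

```text
pics
{'t': 0.0, 'qpos': array([ 1.18690820e+00,  2.21231213e-01,  1.52760193e+00, -2.79082208e-05,
        1.39472969e+00, -1.26106288e-01]), 'joint_velocities': array([-1.42582642e-03,  1.84832472e-03,  4.27568924e-04, -2.98920397e-04,
       -6.04774847e-05, -1.04278025e-03]), 'effort': array([-1.28704898e-03, -4.94610322e+01, -3.87367880e+01,  6.97027612e-02,
        5.74625109e-02, -1.57286972e-04]), 'tool_pos': array([0.15911453, 0.60375667, 0.22143899]), 'tool_rot': array([ 0.09020925,  0.70140756, -0.09156223,  0.70107495]), 'wrist_force': array([ 0.15278704, -0.06023821, -0.39736729]), 'torque': array([-0.06649453, -0.01190824,  0.02769033]), 'width': 0.9998881730659543}
side {'fx': 450.6255510232562, 'fy': 450.6255510232562, 'cx': 318.9308695053901, 'cy': 238.29671442356008, 'dist_coeffs': array([0.00430955, 0.        , 0.        , 0.        , 0.        ]), 'cam_to_world': array([[ 0.99391166,  0.07405744, -0.08157882,  0.34071988],
       [-0.10996914,  0.62100699, -0.77605226, -0.92775163],
       [-0.00681143,  0.78029854,  0.62537012,  0.72170179],
       [ 0.        ,  0.        ,  0.        ,  1.        ]])}
top {'fx': 477.9671254248775, 'fy': 477.9671254248775, 'cx': 318.74407425041164, 'cy': 242.44009913975748, 'dist_coeffs': array([-0.10604316,  0.        ,  0.        ,  0.        ,  0.        ]), 'cam_to_world': array([[ 0.01865317,  0.99634904, -0.08331053,  0.35926489],
       [-0.99951566,  0.01650654, -0.02638151, -0.10740909],
       [-0.02491003,  0.08376227,  0.99617437,  1.058278  ],
       [ 0.        ,  0.        ,  0.        ,  1.        ]])}
```

View pics/side0.png

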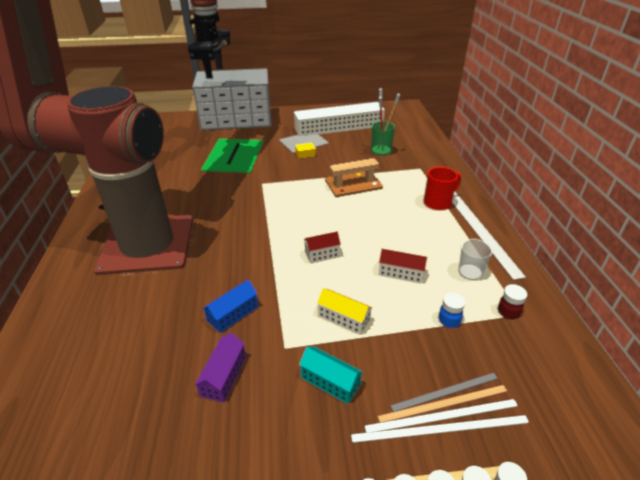

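View pics/top0.png

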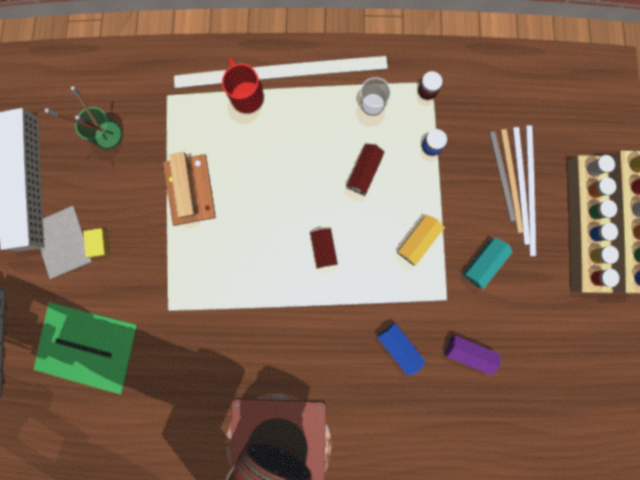

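Candidates for the yellow-roofed house:
- yellow gable-roofed house: top (421,240), side (344,310)
- yellow sponge: top (94,243)
- blue, purple and teal houses: top (400,348), (472,354), (488,262)
- red houses: top (366,170), (323,248)

By the description, I choose the one at top (421,240). The stand is at top (190,188) and side (354,176).

Run:
```python
import cv2,numpy as np
t=cv2.imread('pics/top0.png');s=cv2.imread('pics/side0.png')
a=cv2.resize(t[195:285,380:460],(400,300) and (352,396),interpolation=cv2.INTER_CUBIC)
b=cv2.resize(t[143:233,150:230],(352,396),interpolation=cv2.INTER_CUBIC)
c=cv2.resize(s[150:200,310:400],(704,391)[:2],interpolation=cv2.INTER_CUBIC)[:200*2]
c=cv2.resize(s[275:345,305:385],(352,308)) if 0 else c
cv2.imwrite('pics/crop1.png',np.hstack([a,b]))
d=cv2.resize(s[155:200,315:395],(400,225),interpolation=cv2.INTER_CUBIC);e=cv2.resize(s[285:335,305:385],(400,250),interpolation=cv2.INTER_CUBIC)
cv2.imwrite('pics/crop2.png',np.vstack([d,e]))
```

```text
(no output)
```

View pics/crop1.png

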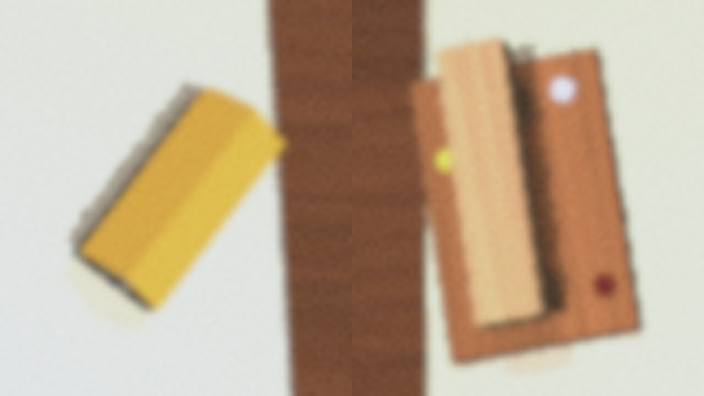

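View pics/crop2.png

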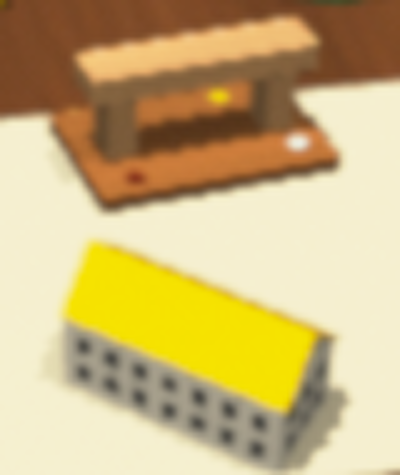

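The crop shows the yellow gable house with windows (top, around (421,240)), and the light-wood bar on the dark base, its top face around (181,184). Next I measure both.

```bash
cat > h.py <<'E'
import cv2,numpy as np
from station import r
def ray(n,px,z):
    c=r.camera_info(n);K=np.array([[c['fx'],0,c['cx']],[0,c['fy'],c['cy']],[0,0,1]])
    u=cv2.undistortPoints(np.float64(px).reshape(-1,1,2),K,c['dist_coeffs']).reshape(-1,2)
    d=np.c_[u[:,0],-u[:,1],-np.ones(len(u))]@c['cam_to_world'][:3,:3].T;o=c['cam_to_world'][:3,3]
    return (o+d*((z-o[2])/d[:,2])[:,None])[:,:2]
def proj(n,P):
    c=r.camera_info(n);K=np.array([[c['fx'],0,c['cx']],[0,c['fy'],c['cy']],[0,0,1]])
    M=np.linalg.inv(c['cam_to_world']);p=np.c_[P,np.ones(len(P))]@M.T[:,:3]
    p=p*[1,-1,-1]
    return cv2.projectPoints(p,np.zeros(3),np.zeros(3),K,c['dist_coeffs'])[0].reshape(-1,2)
def big(m,near):
    n,l,st,ce=cv2.connectedComponentsWithStats(m.astype(np.uint8))
    i=1+np.argmin(np.linalg.norm(ce[1:]-near,axis=1)+1e3*(st[1:,4]<30));return (l==i).astype(np.uint8)
def cont(m): return max(cv2.findContours(m,cv2.RETR_EXTERNAL,cv2.CHAIN_APPROX_NONE)[0],key=cv2.contourArea).reshape(-1,2)
def rect(P):
    (c,(w,h),a)=cv2.minAreaRect(np.float32(P*1000))
    if h>w: w,h,a=h,w,a+90
    return np.round(c,1),round(w,1),round(h,1),round((a+90)%180-90,1)
def hsv(im): return cv2.cvtColor(im,cv2.COLOR_RGB2HSV).astype(int)
E
python3 - <<'E'
from h import *
t=cv2.imread('pics/top0.png')[:,:,::-1].copy();s=cv2.imread('pics/side0.png')[:,:,::-1].copy()
H=hsv(t);
print(H[240,421],H[184,181],H[215,200],H[150,168])
y=big((abs(H[...,0]-23)<6)&(H[...,1]>120)&(H[...,2]>120),(421,240))
b=big((H[...,0]>8)&(H[...,0]<22)&(H[...,1]>60)&(H[...,2]>185),(181,184))
for n,m,z in(('y',y,.04),('bar',b,.07)):
    c=cont(m);print(n,m.sum(),cv2.boundingRect(c),rect(ray('top',c,z)))
v=t.copy()
for m in(y,b): cv2.drawContours(v,[cont(m)],-1,(0,0,255),1)
cv2.imwrite('pics/m1.png',cv2.resize(np.hstack([v[195:285,380:460],v[143:233,150:230]]),None,fx=4.4,fy=4.4,interpolation=0)[:,:,::-1])
Hs=hsv(s);ys=big((abs(Hs[...,0]-27)<6)&(Hs[...,1]>160)&(Hs[...,2]>150),(344,310))
c=cont(ys);q=cv2.approxPolyDP(c,4,True).reshape(-1,2);print(q.tolist())
print(ray('side',q,.064).round(4).tolist());print(ray('side',q,.04).round(4).tolist())
# bar side view
bs=big((Hs[...,0]>8)&(Hs[...,0]<22)&(Hs[...,1]>60)&(Hs[...,2]>170),(352,168))
c=cont(bs);print(bs.sum(),rect(ray('side',c,.07)),Hs[168,350],Hs[174,350])
E
```

```text
[ 21 168 216] [ 18  97 223] [ 12 145 190] [ 33  23 221]
y 1050 (399, 216, 46, 48) (array([ 455.9, -300. ]), 106.3, 49.5, -38.2)
bar 1004 (168, 152, 25, 65) (array([562.5, 220.6]), 138.3, 39.8, 11.1)
[[322, 290], [320, 304], [363, 320], [368, 306]]
[[0.4142, -0.2801], [0.4058, -0.318], [0.4824, -0.3684], [0.4988, -0.3342]]
[[0.4169, -0.2564], [0.4082, -0.2958], [0.4876, -0.348], [0.5046, -0.3126]]
326 (array([564.2, 211.7]), 141.8, 39.6, 11.5) [ 16 137 217] [ 14 175 181]
```

View pics/m1.png

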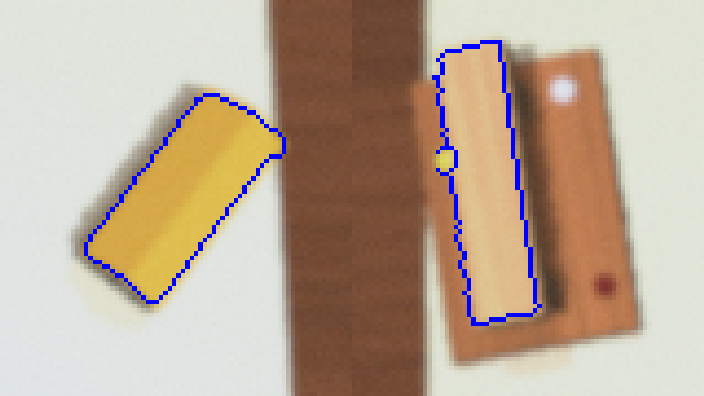

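```bash
cat > m2.py <<'E'
from h import *
def lines(n,c,z,corners,trim=.15):
    """fit the edge between successive image corners; return list of (mid,angle) in world at z"""
    out=[];q=np.float64(corners)
    for i in range(len(q)):
        a,b=q[i],q[(i+1)%len(q)];L=np.linalg.norm(b-a);d=(b-a)/L
        v=c-a;s=v@d/L;e=abs(v@np.array([-d[1],d[0]]))
        k=c[(s>trim)&(s<1-trim)&(e<2.5)]
        w=ray(n,k,z)*1000
        f=cv2.fitLine(np.float32(w),cv2.DIST_HUBER,0,.01,.01).ravel()
        out.append((f[2:],f[:2],len(k)))
    return out
def ext(m): # subpixel contour outline: upsample
    M=cv2.resize(m*255,None,fx=4,fy=4,interpolation=cv2.INTER_LINEAR)
    return (cont((M>127).astype(np.uint8))+.5)/4-.5
def inter(l1,l2):
    A=np.c_[l1[1],-l2[1]];s=np.linalg.solve(A,l2[0]-l1[0]);return l1[0]+l1[1]*s[0]
def show(n,L):
    print(n,[(round((np.degrees(np.arctan2(l[1][1],l[1][0]))+90)%180-90,1),l[2]) for l in L])
    print('  corners',[inter(L[i-1],L[i]).round(1).tolist() for i in range(len(L))])
if __name__=='__main__':
    t=cv2.imread('pics/top0.png')[:,:,::-1].copy();s=cv2.imread('pics/side0.png')[:,:,::-1].copy()
    H=hsv(t);Hs=hsv(s)
    y=big((abs(H[...,0]-23)<6)&(H[...,1]>110)&(H[...,2]>120),(421,240))
    b=(H[...,0]>8)&(H[...,0]<22)&(H[...,1]>50)&(H[...,1]<122)&(H[...,2]>180)
    b=cv2.morphologyEx(big(b,(181,184)),cv2.MORPH_OPEN,np.ones((7,7),np.uint8))
    f=lambda x,y,o:(o[0]+x/4.4,o[1]+y/4.4)
    qy=[f(*p,(380,195)) for p in[(85,250),(200,97),(270,150),(155,302)]]
    qb=[f(x-352,y_,(150,143)) for x,y_ in[(440,52),(500,42),(540,310),(474,323)]]
    L=lines('top',ext(y),.04,qy);show('house eaves top',L)
    show('bar top',lines('top',ext(b),.07,qb))
    ys=big((abs(Hs[...,0]-27)<6)&(Hs[...,1]>150)&(Hs[...,2]>140),(344,310))
    q=[[322,289],[319,304],[363,321],[369,306]]
    show('side roof z.064',lines('side',ext(ys),.064,q));show('side roof z.04',lines('side',ext(ys),.04,q))
    bs=big((Hs[...,0]>8)&(Hs[...,0]<24)&(Hs[...,1]>60)&(Hs[...,1]<160)&(Hs[...,2]>196),(352,168))
    c=ext(bs);qs=[(331,165.5),(373,158.5),(378,163),(333,171)]
    show('bar side',lines('side',c,.07,qs))
    v=s.copy();cv2.drawContours(v,[cont(bs)],-1,(0,0,255),1);cv2.drawContours(v,[cont(ys)],-1,(0,0,255),1)
    w=t.copy();cv2.drawContours(w,[cont(b)],-1,(0,0,255),1);cv2.drawContours(w,[cont(y)],-1,(0,0,255),1)
    cv2.imwrite('pics/m2.png',cv2.resize(np.vstack([np.hstack([v[150:210,310:400],v[280:340,305:395]]),np.hstack([w[150:210,140:230],w[210:270,380:470]])]),None,fx=4.4,fy=4.4,interpolation=0)[:,:,::-1])
E
python3 m2.py
```

```text
Traceback (most recent call last):
  File "m2.py", line 30, in <module>
    L=lines('top',ext(y),.04,qy);show('house eaves top',L)
  File "m2.py", line 9, in lines
    w=ray(n,k,z)*1000
      ~~~^^^^^^^
  File "h.py", line 5, in ray
    u=cv2.undistortPoints(np.float64(px).reshape(-1,1,2),K,c['dist_coeffs']).reshape(-1,2)
      ~~~~~~~~~~~~~~~~~~~^^^^^^^^^^^^^^^^^^^^^^^^^^^^^^^^^^^^^^^^^^^^^^^^^^^
cv2.error: OpenCV(4.12.0) /io/opencv/modules/calib3d/src/undistort.dispatch.cpp:347: error: (-215:Assertion failed) CV_IS_MAT(_src) && CV_IS_MAT(_dst) && (_src->rows == 1 || _src->cols == 1) && (_dst->rows == 1 || _dst->cols == 1) && _src->cols + _src->rows - 1 == _dst->rows + _dst->cols - 1 && (CV_MAT_TYPE(_src->type) == CV_32FC2 || CV_MAT_TYPE(_src->type) == CV_64FC2) && (CV_MAT_TYPE(_dst->type) == CV_32FC2 || CV_MAT_TYPE(_dst->type) == CV_64FC2) in function 'cvUndistortPointsInternal'
```

```bash
sed -i 's/e<2.5/e<4/' m2.py; python3 m2.py
```

```text
house eaves top [(np.float32(-36.6), 115), (np.float32(-88.9), 7), (np.float32(-36.9), 115), (np.float32(55.8), 53)]
  corners [[427.79998779296875, -248.6999969482422], [503.79998779296875, -305.20001220703125], [504.8999938964844, -364.5], [401.70001220703125, -287.1000061035156]]
bar top [(np.float32(90.0), 39), (np.float32(10.8), 177), (np.float32(-81.2), 45), (np.float32(11.2), 178)]
  corners [[631.0, 247.6999969482422], [631.0, 213.5], [498.1000061035156, 188.10000610351562], [493.20001220703125, 220.5]]
side roof z.064 [(np.float32(66.4), 45), (np.float32(-37.1), 134), (np.float32(63.4), 46), (np.float32(-36.9), 143)]
  corners [[417.8999938964844, -272.3999938964844], [400.0, -313.6000061035156], [479.3999938964844, -373.70001220703125], [499.3999938964844, -333.6000061035156]]
side roof z.04 [(np.float32(66.4), 45), (np.float32(-37.1), 134), (np.float32(63.4), 46), (np.float32(-36.9), 143)]
  corners [[420.79998779296875, -248.5], [402.1000061035156, -291.20001220703125], [484.3999938964844, -353.5], [505.20001220703125, -311.8999938964844]]
bar side [(np.float32(11.0), 123), (np.float32(73.6), 29), (np.float32(11.1), 131), (np.float32(-78.7), 17)]
  corners [[492.6000061035156, 212.89999389648438], [636.2000122070312, 240.8000030517578], [625.7000122070312, 205.1999969482422], [499.1000061035156, 180.39999389648438]]
```

View pics/m2.png

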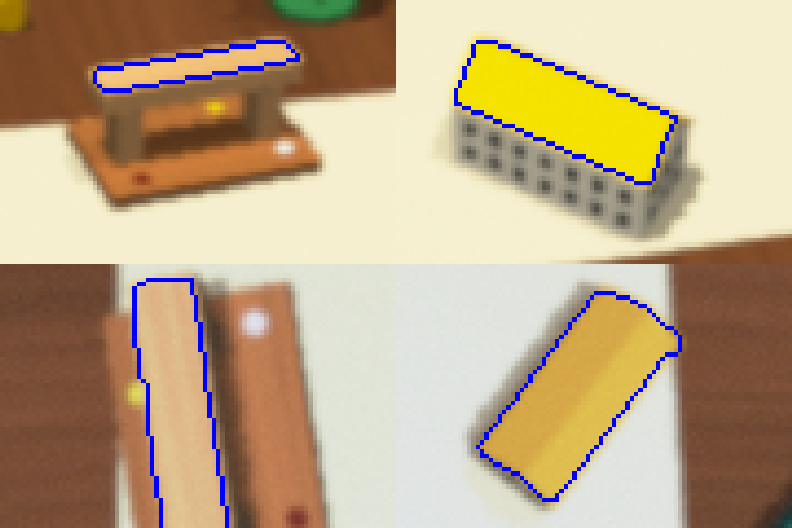

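The house and bar poses agree between the edge fits. House: about (457,-301) mm with its ridge at -36.9°. Bar: about (565,217) mm at 11°. The side view puts the bar about 7 mm lower in y than the top view does. I trust the top view more and will check it later with the house held over the bar.

```bash
cat > go.py <<'E'
import sys,numpy as np
from station import r
from scipy.spatial.transform import Rotation as R
def go(x,y,z,jaw):
    s=r.observe();T=R.from_quat(s['tool_rot']).as_matrix()
    d=T.T@(np.array([x,y,z])-s['tool_pos']*1000)
    j=np.degrees(np.arctan2(T[1,1],T[0,1]));tw=(jaw-j+90)%180-90
    # tool x is down: positive twist lowers the world yaw
    print('shift',d.round(1),'twist',round(-np.radians(tw)*np.sign(-T[2,0]),3),'jaw now',round(j,1),'xaxis',T[:,0].round(3),'q6',s['qpos'][5].round(2),'t',round(s['t'],2),'tcp',(s['tool_pos']*1000).round(1),'F',s['wrist_force'].round(1),'w',round(s['width'],3))
if __name__=='__main__': go(*map(float,sys.argv[1:5]))
E
python3 go.py 500 150 220 53; python3 go.py 457 -301 200 53
```

```text
shift [   2.  -351.9  445.3] twist 0.388 jaw now 75.2 xaxis [-0.001 -0.002 -1.   ] q6 -0.13 t 0.1 tcp [159.1 603.8 221.5] F [ 0.6  0.6 -1.2] w 0.992
shift [  22.8 -798.9  518.7] twist 0.388 jaw now 75.2 xaxis [-0.001 -0.002 -1.   ] q6 -0.13 t 0.1 tcp [159.1 603.8 221.5] F [ 0.6  0.6 -1.2] w 0.992
```

drive_tool(motion=[{"x":0,"y":-28,"z":36,"twist":0.04},{"x":0,"y":-56,"z":71,"twist":0.08},{"x":0,"y":-84,"z":107,"twist":0.12},{"x":0,"y":-112,"z":142,"twist":0.16},{"x":0,"y":-140,"z":178,"twist":0.2},{"x":0,"y":-168,"z":214,"twist":0.23},{"x":0,"y":-196,"z":249,"twist":0.27},{"x":0,"y":-224,"z":285,"twist":0.31},{"x":0,"y":-252,"z":320,"twist":0.35},{"x":0,"y":-280,"z":356,"twist":0.388}], hand=1, grip_force=20)

```text
t: 0.93
tool_pos: [0.4104, 0.2696, 0.2217]
tool_rot: [0.224, 0.67, -0.226, 0.67]
wrist_force: [0.7, 1.3, -1.1]
width: 0.998
```

```bash
python3 go.py 457 -301 180 53
```

```text
shift [  42.6 -426.9  381.3] twist -0.002 jaw now 52.9 xaxis [-0.001 -0.002 -1.   ] q6 -0.5 t 0.93 tcp [410.4 269.6 221.7] F [ 0.7  1.3 -1.1] w 0.998
```

Works as predicted.

drive_tool(motion=[{"x":0,"y":-28,"z":25,"twist":0},{"x":0,"y":-56,"z":50,"twist":0},{"x":0,"y":-84,"z":75,"twist":0},{"x":0,"y":-112,"z":100,"twist":0},{"x":0,"y":-140,"z":125,"twist":0},{"x":5,"y":-168,"z":150,"twist":0},{"x":10,"y":-196,"z":175,"twist":0},{"x":15,"y":-224,"z":200,"twist":0},{"x":20,"y":-252,"z":225,"twist":0},{"x":25,"y":-280,"z":250,"twist":0}])

```text
t: 1.77
tool_pos: [0.4404, -0.1064, 0.1969]
tool_rot: [0.224, 0.67, -0.226, 0.67]
wrist_force: [0.4, 0.4, 0.7]
width: 1.001
```

```bash
python3 go.py 457 -301 120 53
```

```text
shift [  77.2 -145.   130.6] twist -0.002 jaw now 52.9 xaxis [-0.001 -0.002 -1.   ] q6 -1.33 t 1.77 tcp [ 440.4 -106.4  196.9] F [0.4 0.4 0.7] w 1.001
```

drive_tool(motion=[{"x":10,"y":-26,"z":23,"twist":0},{"x":20,"y":-52,"z":47,"twist":0},{"x":30,"y":-78,"z":70,"twist":0},{"x":40,"y":-104,"z":94,"twist":0},{"x":55,"y":-125,"z":113,"twist":0},{"x":70,"y":-140,"z":126,"twist":0},{"x":77,"y":-145,"z":131,"twist":0},{"x":77,"y":-145,"z":131,"twist":0},{"x":77,"y":-145,"z":131,"twist":0}])

```text
t: 2.52
tool_pos: [0.4568, -0.3003, 0.1196]
tool_rot: [0.225, 0.671, -0.225, 0.669]
wrist_force: [-0.8, -0.4, -0.6]
width: 1.004
```

```bash
python3 go.py 457 -301 13 53
python3 - <<'E'
from h import *
t=r.snapshot('top');s=r.snapshot('side')
cv2.imwrite('pics/a.png',cv2.resize(np.hstack([t[180:300,340:500],s[200:320,270:430]]),None,fx=2.5,fy=2.5,interpolation=2)[:,:,::-1])
E
```

```text
shift [106.6  -0.4   0.8] twist -0.003 jaw now 52.9 xaxis [-0.002  0.    -1.   ] q6 -1.65 t 2.52 tcp [ 456.8 -300.3  119.6] F [-0.8 -0.4 -0.6] w 1.004
```

View pics/a.png

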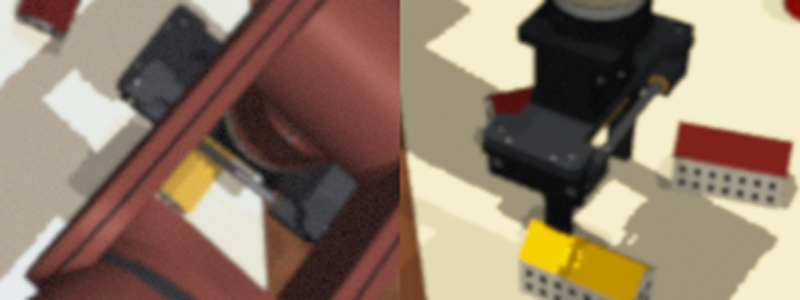

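The gripper sits over the yellow house, with its jaws across the ridge. I'll go down.

drive_tool(motion=[{"x":20,"y":0,"z":1,"twist":0},{"x":40,"y":0,"z":1,"twist":0},{"x":55,"y":0,"z":1,"twist":0},{"x":70,"y":0,"z":1,"twist":0},{"x":85,"y":0,"z":1,"twist":0},{"x":98,"y":0,"z":1,"twist":0},{"x":106,"y":0,"z":1,"twist":0},{"x":106,"y":0,"z":1,"twist":0}])

```text
t: 3.28
tool_pos: [0.4578, -0.2995, 0.0137]
tool_rot: [0.224, 0.671, -0.225, 0.67]
wrist_force: [-0.8, -0.3, -0.4]
width: 1.005
```

drive_tool(motion=[{"x":0},{"x":0},{"x":0},{"x":0},{"x":0},{"x":0},{"x":0},{"x":0}], hand=0, grip_force=15)

```text
validation failed for argument at $.mo...
```

```bash
python3 go.py 457 -301 13 53
```

```text
shift [ 0.7 -1.7  0.3] twist 0.0 jaw now 53.0 xaxis [-0.002  0.    -1.   ] q6 -1.65 t 3.28 tcp [ 457.8 -299.5   13.7] F [-0.8 -0.3 -0.4] w 1.005
```

drive_tool(motion=[{"x":0,"y":0,"z":0,"twist":0},{"x":0,"y":0,"z":0,"twist":0},{"x":0,"y":0,"z":0,"twist":0},{"x":0,"y":0,"z":0,"twist":0},{"x":0,"y":0,"z":0,"twist":0},{"x":0,"y":0,"z":0,"twist":0},{"x":0,"y":0,"z":0,"twist":0},{"x":0,"y":0,"z":0,"twist":0}], hand=0, grip_force=15)

```text
t: 3.95
tool_pos: [0.4579, -0.2997, 0.014]
tool_rot: [0.224, 0.671, -0.225, 0.67]
wrist_force: [-0.4, -0.1, 0.9]
width: 0.55
```

The opening is 0.55 × 87 ≈ 48 mm, which is the house's width, so it is gripped. I'll lift.

drive_tool(motion=[{"x":0,"y":0,"z":0,"twist":0},{"x":-5,"y":0,"z":0,"twist":0},{"x":-15,"y":0,"z":0,"twist":0},{"x":-35,"y":0,"z":0,"twist":0},{"x":-60,"y":0,"z":0,"twist":0},{"x":-90,"y":0,"z":0,"twist":0},{"x":-120,"y":0,"z":0,"twist":0},{"x":-150,"y":0,"z":0,"twist":0},{"x":-175,"y":0,"z":0,"twist":0},{"x":-185,"y":0,"z":0,"twist":0}])

```text
t: 4.78
tool_pos: [0.4599, -0.301, 0.2045]
tool_rot: [0.223, 0.669, -0.226, 0.672]
wrist_force: [0.7, 0.1, -0.7]
width: 0.548
```

```bash
python3 go.py 565 217 200 101;python3 - <<'E'
from h import *
t=r.snapshot('top');s=r.snapshot('side')
cv2.imwrite('pics/b.png',cv2.resize(np.hstack([t[180:300,340:500],s[150:330,270:430][:120]]),None,fx=2.5,fy=2.5,interpolation=2)[:,:,::-1])
cv2.imwrite('pics/b2.png',s[:,:,::-1])
E
```

```text
shift [   2.2  477.  -227.8] twist -0.838 jaw now 53.0 xaxis [ 0.004 -0.005 -1.   ] q6 -1.65 t 4.78 tcp [ 459.9 -301.   204.5] F [ 0.7  0.1 -0.7] w 0.548
```

View pics/b2.png

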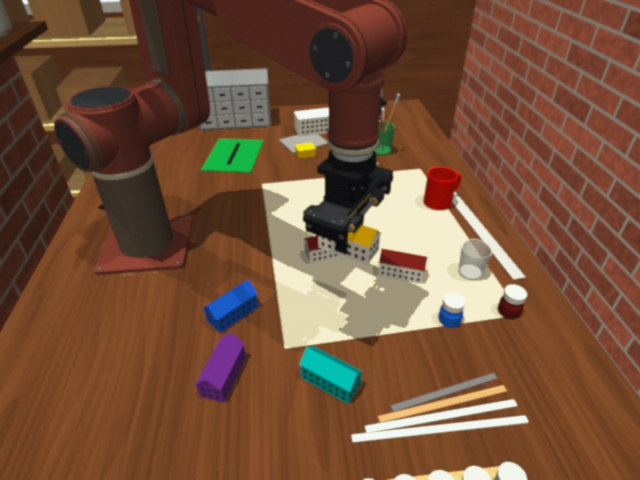

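The house is in the grip around (350,242), and the two red houses have not moved. I'll carry it to the stand.

drive_tool(motion=[{"x":0,"y":15,"z":-7,"twist":-0.02},{"x":0,"y":40,"z":-19,"twist":-0.06},{"x":0,"y":67,"z":-32,"twist":-0.11},{"x":0,"y":94,"z":-45,"twist":-0.16},{"x":0,"y":121,"z":-58,"twist":-0.21},{"x":0,"y":148,"z":-71,"twist":-0.26},{"x":0,"y":175,"z":-84,"twist":-0.31},{"x":0,"y":202,"z":-97,"twist":-0.36},{"x":0,"y":229,"z":-109,"twist":-0.41},{"x":0,"y":256,"z":-122,"twist":-0.46}])

```text
t: 5.72
tool_pos: [0.5148, -0.0211, 0.1983]
tool_rot: [0.064, 0.705, -0.066, 0.704]
wrist_force: [-0.2, -0.4, -0.5]
width: 0.547
```

```bash
python3 go.py 565 217 200 101
```

```text
shift [ -2.5 243.3   5.9] twist -0.375 jaw now 79.5 xaxis [-0.001 -0.003 -1.   ] q6 -1.58 t 5.72 tcp [514.8 -21.1 198.3] F [-0.2 -0.4 -0.5] w 0.547
```

drive_tool(motion=[{"x":0,"y":28,"z":0,"twist":-0.05},{"x":0,"y":58,"z":1,"twist":-0.1},{"x":0,"y":88,"z":2,"twist":-0.15},{"x":0,"y":118,"z":3,"twist":-0.2},{"x":0,"y":148,"z":4,"twist":-0.25},{"x":0,"y":178,"z":5,"twist":-0.29},{"x":0,"y":205,"z":6,"twist":-0.33},{"x":0,"y":228,"z":6,"twist":-0.36},{"x":0,"y":240,"z":6,"twist":-0.375},{"x":0,"y":243,"z":6,"twist":-0.375}])

```text
t: 6.55
tool_pos: [0.5639, 0.2182, 0.1951]
tool_rot: [-0.07, 0.706, 0.067, 0.702]
wrist_force: [0.2, -0.8, -1.9]
width: 0.547
```

drive_tool(motion=[{"x":30,"y":0,"z":0,"twist":0},{"x":55,"y":0,"z":0,"twist":0},{"x":70,"y":0,"z":0,"twist":0},{"x":75,"y":0,"z":0,"twist":0},{"x":75,"y":0,"z":0,"twist":0}])

```text
t: 6.97
tool_pos: [0.5617, 0.2164, 0.1175]
tool_rot: [-0.069, 0.707, 0.066, 0.7]
wrist_force: [-0.7, 0.4, -1.1]
width: 0.548
```

```bash
python3 go.py 565 217 84 101;python3 - <<'E'
from h import *
t=r.snapshot('top');s=r.snapshot('side')
cv2.imwrite('pics/t1.png',t[:,:,::-1]);cv2.imwrite('pics/s1.png',s[:,:,::-1])
cv2.imwrite('pics/c.png',np.vstack([cv2.resize(t[130:240,120:270],(600,440)//np.int32(1) if 0 else (400,293),interpolation=2),cv2.resize(s[110:220,280:430],(400,293),interpolation=2)])[:,:,::-1])
E
```

```text
shift [33.4  0.   3.7] twist 0.001 jaw now 101.0 xaxis [-0.01  -0.005 -1.   ] q6 -1.52 t 6.97 tcp [561.7 216.4 117.5] F [-0.7  0.4 -1.1] w 0.548
```

View pics/c.png

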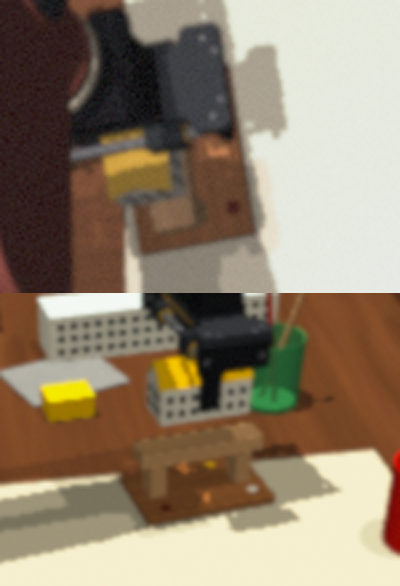

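The house is held level and roughly aligned over the bar. I'll lower it close to the bar and check again before contact.

drive_tool(motion=[{"x":8,"y":0,"z":1,"twist":0},{"x":16,"y":0,"z":3,"twist":0},{"x":22,"y":0,"z":4,"twist":0},{"x":26,"y":0,"z":4,"twist":0},{"x":27,"y":0,"z":4,"twist":0},{"x":27,"y":0,"z":4,"twist":0},{"x":27,"y":0,"z":4,"twist":0}])

```text
t: 7.65
tool_pos: [0.5677, 0.218, 0.0937]
tool_rot: [-0.069, 0.706, 0.067, 0.702]
wrist_force: [0.9, 0.0, -0.9]
width: 0.553
```

```bash
python3 go.py 565 217 84 101;python3 - <<'E'
from h import *
t=r.snapshot('top');s=r.snapshot('side')
cv2.imwrite('pics/t2.png',t[:,:,::-1]);cv2.imwrite('pics/s2.png',s[:,:,::-1])
cv2.imwrite('pics/d.png',np.hstack([cv2.resize(t[170:230,155:215],(390,390),interpolation=2),cv2.resize(s[140:200,325:385],(390,390),interpolation=2)])[:,:,::-1])
E
```

```text
shift [ 9.7 -0.5 -2.8] twist 0.001 jaw now 101.1 xaxis [-0.004 -0.004 -1.   ] q6 -1.52 t 7.65 tcp [567.7 218.   93.7] F [ 0.9  0.  -0.9] w 0.553
```

View pics/d.png

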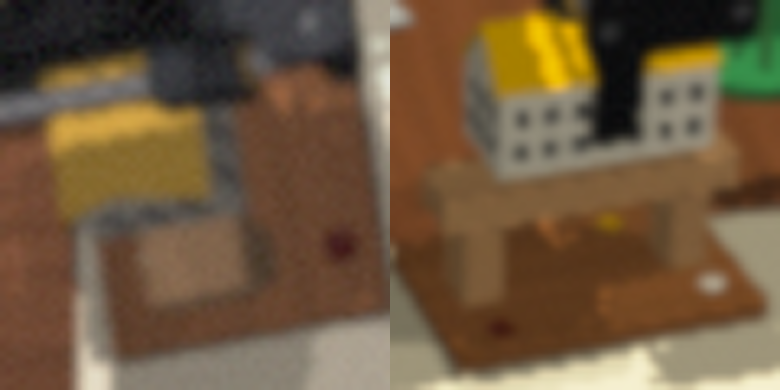

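Run:
```python
from h import *
f=lambda x,y,o:(o[0]+(x+.5)/6.5-.5,o[1]+(y+.5)/6.5-.5)
d=np.array([np.cos(np.radians(11)),np.sin(np.radians(11))]);n=np.array([-d[1],d[0]])
c=np.array([567.7,218.0]);
def sh(k,P): P=P*1000-c;print(k,[(round(float(p@d),1),round(float(p@n),1)) for p in P])
print('along,across relative to TCP')
sh('house eaves near end, top',ray('top',[f(60,218,(155,170)),f(210,195,(155,170))],.1197))
sh('house wall base near end, top',ray('top',[f(242,213,(155,170))],.0797))
sh('bar near end, top',ray('top',[f(135,240,(155,170)),f(150,308,(155,170)),f(248,287,(155,170))],.07))
g=lambda x,y:f(x-390,y,(325,140))
sh('house base front, side',ray('side',[g(500,180),g(718,146)],.0797))
sh('house eave front, side',ray('side',[g(503,98),g(720,67)],.1197))
sh('bar front top edge, side',ray('side',[g(440,202),g(740,163)],.07))
P=np.array([[a*50,b*24,z] for z in(79.7,119.7) for a,b in((-1,1),(-1,-1),(1,-1))])
```

```text
along,across relative to TCP
house eaves near end, top [(-51.3, 25.2), (-52.9, -23.0)]
house wall base near end, top [(-51.6, -21.7)]
bar near end, top [(-51.8, 17.5), (-74.9, 15.7), (-73.9, -17.5)]
house base front, side [(-50.5, -27.6), (51.4, -29.2)]
house eave front, side [(-50.3, -28.0), (48.6, -30.8)]
bar front top edge, side [(-76.0, -21.7), (62.1, -30.6)]
```

Relative to the bar, the house is about 3.5 mm too far along it and within 1 mm across it, in both views. I'll correct that while lowering.

drive_tool(motion=[{"x":0,"y":0,"z":-2,"twist":0},{"x":1,"y":-0.5,"z":-3.5,"twist":0},{"x":2,"y":-0.5,"z":-3.5,"twist":0},{"x":3,"y":-0.5,"z":-3.5,"twist":0},{"x":4,"y":-0.5,"z":-3.5,"twist":0},{"x":5,"y":-0.5,"z":-3.5,"twist":0},{"x":6,"y":-0.5,"z":-3.5,"twist":0},{"x":6,"y":-0.5,"z":-3.5,"twist":0}])

```text
t: 8.42
tool_pos: [0.5645, 0.2169, 0.0878]
tool_rot: [-0.069, 0.705, 0.067, 0.702]
wrist_force: [0.3, -0.0, -1.3]
width: 0.551
```

```bash
python3 go.py 564.3 217.4 84 101
```

```text
shift [ 3.8  0.6 -0.1] twist 0.001 jaw now 101.1 xaxis [-0.004 -0.004 -1.   ] q6 -1.52 t 8.42 tcp [564.5 216.9  87.8] F [ 0.3 -0.  -1.3] w 0.551
```

drive_tool(motion=[{"x":0.5,"y":0,"z":0,"twist":0},{"x":1,"y":0,"z":0,"twist":0},{"x":1.5,"y":0,"z":0,"twist":0},{"x":2,"y":0,"z":0,"twist":0},{"x":2.5,"y":0,"z":0,"twist":0},{"x":3,"y":0,"z":0,"twist":0},{"x":3,"y":0,"z":0,"twist":0}])

```text
t: 9.0
tool_pos: [0.5644, 0.2169, 0.0846]
tool_rot: [-0.069, 0.705, 0.067, 0.702]
wrist_force: [-0.2, -0.4, -0.6]
width: 0.551
```

drive_tool(motion=[{"x":0.3,"y":0,"z":0,"twist":0},{"x":0.7,"y":0,"z":0,"twist":0},{"x":1,"y":0,"z":0,"twist":0},{"x":1,"y":0,"z":0,"twist":0}])

```text
t: 9.33
tool_pos: [0.5644, 0.2169, 0.0841]
tool_rot: [-0.069, 0.705, 0.067, 0.702]
wrist_force: [-1.5, -0.9, 2.4]
width: 0.548
```

drive_tool(motion=[{"x":0.4,"y":0,"z":0,"twist":0},{"x":0.7,"y":0,"z":0,"twist":0},{"x":0.7,"y":0,"z":0,"twist":0}])

```text
t: 9.58
tool_pos: [0.5645, 0.2168, 0.084]
tool_rot: [-0.069, 0.705, 0.067, 0.702]
wrist_force: [-4.5, -0.2, 6.3]
width: 0.545
```

```bash
python3 go.py 564.3 217.4 84 101;python3 - <<'E'
from h import *
t=r.snapshot('top');s=r.snapshot('side')
cv2.imwrite('pics/e.png',np.hstack([cv2.resize(t[170:230,155:215],(390,390),interpolation=2),cv2.resize(s[140:200,325:385],(390,390),interpolation=2)])[:,:,::-1])
E
```

```text
shift [-0.   0.6 -0.1] twist 0.001 jaw now 101.1 xaxis [-0.004 -0.004 -1.   ] q6 -1.52 t 9.58 tcp [564.5 216.8  84. ] F [-4.5 -0.2  6.3] w 0.545
```

View pics/e.png

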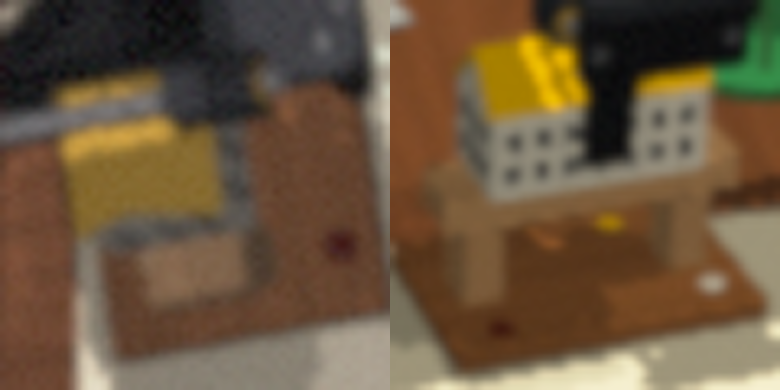

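The house rests on the bar with about 6 N of contact. I'll release it and raise the tool straight up.

drive_tool(motion=[{"x":-0.4,"y":0,"z":0,"twist":0},{"x":-0.4,"y":0,"z":0,"twist":0}])

```text
t: 9.85
tool_pos: [0.5647, 0.2169, 0.0844]
tool_rot: [-0.069, 0.705, 0.067, 0.702]
wrist_force: [0.3, -1.2, -1.2]
width: 0.547
```

drive_tool(motion=[{"x":0,"y":0,"z":0,"twist":0},{"x":0,"y":0,"z":0,"twist":0},{"x":0,"y":0,"z":0,"twist":0},{"x":0,"y":0,"z":0,"twist":0},{"x":0,"y":0,"z":0,"twist":0},{"x":0,"y":0,"z":0,"twist":0}], hand=1)

```text
t: 10.35
tool_pos: [0.5647, 0.2169, 0.0843]
tool_rot: [-0.069, 0.705, 0.067, 0.702]
wrist_force: [0.9, -0.1, 0.1]
width: 0.918
```

drive_tool(motion=[{"x":-5,"y":0,"z":0,"twist":0},{"x":-15,"y":0,"z":0,"twist":0},{"x":-35,"y":0,"z":0,"twist":0},{"x":-60,"y":0,"z":0,"twist":0},{"x":-90,"y":0,"z":0,"twist":0},{"x":-115,"y":0,"z":0,"twist":0},{"x":-130,"y":0,"z":0,"twist":0},{"x":-130,"y":0,"z":0,"twist":0}])

```text
t: 11.02
tool_pos: [0.5679, 0.2181, 0.2207]
tool_rot: [-0.069, 0.702, 0.068, 0.706]
wrist_force: [0.8, 0.4, 1.0]
width: 1.003
```

```bash
python3 go.py 564.3 217.4 84 101
```

```text
shift [136.6   0.3  -4.4] twist 0.001 jaw now 101.1 xaxis [ 0.006 -0.001 -1.   ] q6 -1.52 t 11.02 tcp [567.9 218.1 220.7] F [0.8 0.4 1. ] w 1.003
```

drive_tool(motion=[{"x":0,"y":-28,"z":0,"twist":0},{"x":0,"y":-60,"z":0,"twist":0},{"x":0,"y":-95,"z":0,"twist":0},{"x":0,"y":-130,"z":0,"twist":0},{"x":0,"y":-165,"z":0,"twist":0},{"x":0,"y":-200,"z":0,"twist":0},{"x":0,"y":-230,"z":0,"twist":0},{"x":0,"y":-250,"z":0,"twist":0},{"x":0,"y":-250,"z":0,"twist":0}])

```text
t: 11.77
tool_pos: [0.616, -0.0315, 0.2204]
tool_rot: [-0.068, 0.702, 0.066, 0.706]
wrist_force: [-0.3, 0.2, -0.2]
width: 0.996
```

Run:
```python
from h import *
t=r.snapshot('top');s=r.snapshot('side')
cv2.imwrite('pics/t3.png',t[:,:,::-1]);cv2.imwrite('pics/s3.png',s[:,:,::-1])
cv2.imwrite('pics/f.png',np.hstack([cv2.resize(t[140:230,145:225],(400,450),interpolation=2),cv2.resize(s[130:205,320:387],(400,450),interpolation=2)])[:,:,::-1])
```

```text
(no output)
```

View pics/f.png

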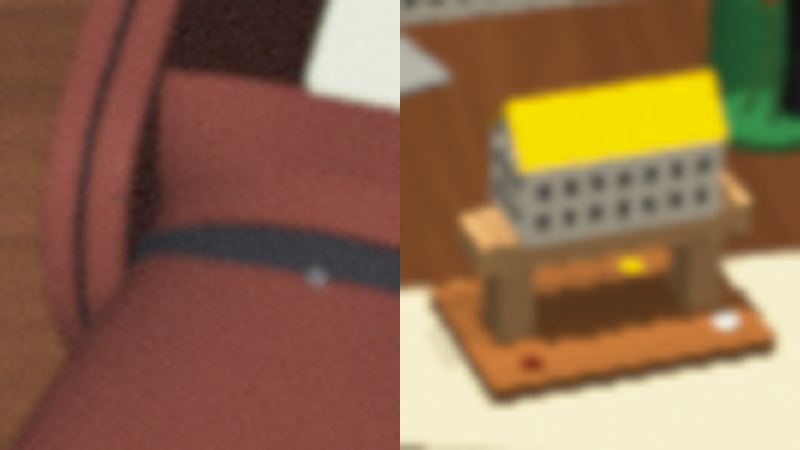

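View pics/s3.png

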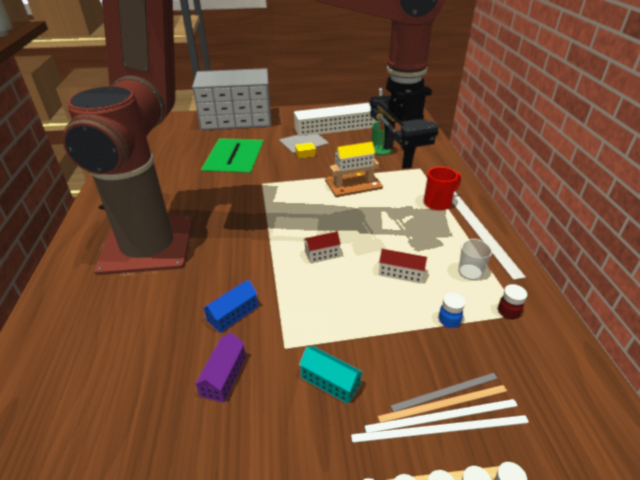

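The house stands upright on the bar in the side view (355,160), and the red houses are unchanged. The arm blocks the top view, so I'll move it farther away.

drive_tool(motion=[{"x":0,"y":-28,"z":0,"twist":0},{"x":0,"y":-60,"z":-5,"twist":0},{"x":0,"y":-95,"z":-10,"twist":0},{"x":0,"y":-130,"z":-20,"twist":0},{"x":0,"y":-165,"z":-30,"twist":0},{"x":0,"y":-200,"z":-40,"twist":0},{"x":0,"y":-230,"z":-50,"twist":0},{"x":0,"y":-255,"z":-60,"twist":0},{"x":0,"y":-260,"z":-60,"twist":0}])

```text
t: 12.62
tool_pos: [0.605, -0.2972, 0.2201]
tool_rot: [-0.067, 0.703, 0.066, 0.705]
wrist_force: [0.4, -0.1, -0.0]
width: 1.001
```

Run:
```python
from h import *
t=r.snapshot('top');s=r.snapshot('side')
cv2.imwrite('pics/t4.png',t[:,:,::-1]);cv2.imwrite('pics/s4.png',s[:,:,::-1])
cv2.imwrite('pics/g.png',np.hstack([cv2.resize(t[140:230,145:225],(400,450),interpolation=2),cv2.resize(s[130:205,320:387],(400,450),interpolation=2)])[:,:,::-1])
```

```text
(no output)
```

View pics/g.png

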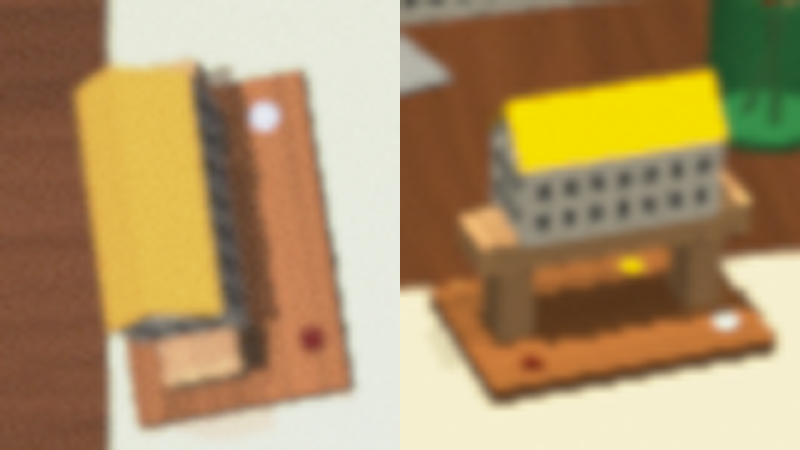

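Run:
```python
from m2 import *
t=cv2.imread('pics/t4.png')[:,:,::-1].copy();s=cv2.imread('pics/s4.png')[:,:,::-1].copy()
H=hsv(t);Hs=hsv(s)
d=np.array([np.cos(np.radians(11)),np.sin(np.radians(11))]);n=np.array([-d[1],d[0]])
def sh(k,P): print(k,[(round(float(p@d),1),round(float(p@n),1)) for p in P])
f=lambda x,y:(145+(x+.5)/5-.5,140+(y+.5)/5-.5)
g=lambda x,y:(320+(x-400+.5)/5.97-.5,130+(y+.5)/6-.5)
y=big((abs(H[...,0]-23)<6)&(H[...,1]>125)&(H[...,2]>120),(175,180))
L=lines('top',ext(y),.11,[f(75,95),f(193,70),f(225,315),f(108,330)]);show('eaves top',[L[1],L[3]])
for i in(1,3): print(' across',round(float(L[i][0]@n),1))
print('yellow top mask along range',np.percentile(ray('top',ext(y),.11)*1000@d,[1,99]).round(1))
sh('eaves corners top',ray('top',[f(108,332),f(224,315),f(75,95),f(193,70)],.11)*1000)
sh('bar near corners top',ray('top',[f(165,388),f(245,371)],.07)*1000)
sh('bar far right corner top',ray('top',[f(197,62)],.07)*1000)
sh('base near right top',ray('top',[f(244,325)],.07)*1000)
sh('house base front side',ray('side',[g(525,244),g(723,213)],.07)*1000)
sh('bar side FL BL FR BR',ray('side',[g(480,253),g(462,217),g(750,204),g(730,172)],.07)*1000)
```

```text
eaves top [(np.float32(11.7), 142), (np.float32(11.2), 136)]
  corners [[5841.39990234375, 1288.5999755859375], [5841.39990234375, 1288.5999755859375]]
 across 80.9
 across 130.3
yellow top mask along range [542.5 652.7]
eaves corners top [(542.9, 129.9), (541.0, 81.0), (644.0, 130.2), (644.9, 79.4)]
bar near corners top [(523.5, 121.6), (524.5, 86.3)]
bar far right corner top [(661.3, 87.9)]
base near right top [(544.0, 83.9)]
house base front side [(545.9, 78.9), (647.0, 77.0)]
bar side FL BL FR BR [(522.8, 77.6), (525.5, 112.5), (662.9, 81.1), (666.1, 113.6)]
```

Run:
```python
from h import *
for k in('side0','s4'):
    H=hsv(cv2.imread(f'pics/{k}.png')[:,:,::-1].copy())
    m=((H[...,0]>172)|(H[...,0]<5))&(H[...,1]>150)&(H[...,2]>60)
    for p in((323,241),(403,260)):
        b=big(m,p);M=cv2.moments(b,True);print(k,p,b.sum(),round(M['m10']/M['m00'],1),round(M['m01']/M['m00'],1))
print(r.observe()['t'],r.close_job())
```

```text
side0 (323, 241) 371 322.7 241.0
side0 (403, 260) 567 402.8 259.5
s4 (323, 241) 367 322.6 240.8
s4 (403, 260) 551 402.8 259.4
the job is handed in; nothing more can be done
12.7167 None
```

The yellow-roofed house is standing upright on the narrow bar of the drying stand, released, with the gripper well clear. I handed the job in at about 12.7 s. I gripped it across its side walls and lowered it slowly until the wrist force read about 6 N. I then eased off before opening the fingers.

**Last checks**
- **Across the bar:** the top view puts the house within about 1.5 mm of the centre line.
- **Along the bar:** it is within about 2 mm of the middle. The top view reads −1 to 0 mm and the side view about +2 mm.
- **Ridge:** it runs at about 11.4°, against about 11° for the bar.
- **Red-roofed houses:** they have not moved; their roof positions in the side view match to within 0.2 pixel.

**Disagreement between cameras:** the side view placed the bar about 7 mm lower in y than the top view did. I used the top view for the bar's position. I then measured the house against the bar within each view, where this offset largely cancels.

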